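Take the left-hand blade nut off the fruit pulper

ROBOT

A 6-joint arm with a two-finger parallel gripper is mounted at the origin on the work surface. World frame = base frame: x ahead of the robot, y to its left, z up, the work surface at z = 0. Lengths are in m, angles in rad, forces in N, time in s.
With the tool pointing down it reaches from about 0.4 to 0.825 m from the base axis. Payload 7 kg.
Tool frame: the origin (TCP) lies on the centre line of the jaws, within the pads' length; the fingertips stand 11 mm ahead of it and the grasp point (between the pads) lies 8 mm behind it; z points along the fingers, y is the line along which they close (so a half turn about z gives the same grasp; the last joint's range is limited). The gripper opens to 85 mm and grips with 20 to 120 N. Pads are 22 mm wide; open, the fingers measure 114 mm over their backs; the gripper's body (76 mm by 85 mm) begins 54 mm behind the grasp point. The pads swing forward as they close: fully open they stand 13 mm farther back than shut.
Start: joints at [-0.824, 0.359, 0.012, 0, -1.224, -0.288], TCP at [0.299, -0.605, 0.242] pointing down, gripper open.
Joint ranges: [-3.07, 3.07], [-1.43, 2.12], [-1.02, 1.25], [-3.03, 1.67], [-3.05, -0], [-3.03, 3.03]. Speed limits (rad/s): [2.39, 2.39, 3.01, 3.14, 3.14, 3.14].

INTERFACE

Orientations are given as a unit quaternion [x, y, z, w].
In Python, from plant import manip, cams, hand_in gives the robot as it stands.
- The arm moves only by the tool move_arm, never from a script. Its argument "plan" is a list of rows, each a list of 3 entries, a list of its own where there are three numbers: the shift along the tool's x, y, z in cm, then the turn about the tool's z in rad, then the finger opening in cm, from 0 to 8.54. A call has 1 to 12 rows; each row shifts and turns the commanded pose from where the row before left it, along the tool's axes as they then stand; what a row does not reach is not made up. A row lasts 1/8 s, in which the tool goes at most 62.5 mm and 10.7 degrees, less where a joint would pass 70% of its speed; a pose out of reach is approached as far as the arm can. A call with a gripper value outside its range is refused whole. The fingers move at their own pace and stop on an object; the grip force is fixed at half the most. Time passes only in rows, so rows that do not move let the fingers close. It gives the time, the measured TCP pose, the force, the opening and the grip force at its end, in the units of the state.
- manip.get_state(): the state, without advancing time (a new reading comes with each control period).
- cams.get_image(name): name is "side" or "top" or "wrist"; returns the picture (480x640x3 uint8, red, green, blue); there is no depth.
- cams.camera_info(name): a dict with "vertical_fov" (degrees; the focal length in pixels is half the picture's height over the tangent of half this angle, whatever the lens; pixels are square), "cx", "cy" (the principal point, pixels), "T" (4x4, takes a point from camera to world coordinates); the wrist camera has in their place "T_tool_cam" (4x4, takes a point from camera to tool coordinates, whose origin is the TCP and whose axes are the flange's). Camera axes: x right, y down, z forward; pixel columns grow to the right and rows downward; lengths in m; the calibration is good to about 2 mm. The wrist camera is an equidistant fisheye: a pixel r from the principal point sees the ray r / f radians off the axis. A picture is of the moment at which its call begins: read the wrist's pose just before it. camera_info takes no time and is no camera call.
- hand_in(): hands the job in; it is judged then, once.
The state is a dict: "clock": time; "joint_pos": joint angles; "qvel": joint speeds; "joint_torque": joint torques, N m; "tcp_pos": TCP position; "tcp_rot": TCP orientation; "contact_force": force on the tool from outside, world axes, zero at the start; "ft_torque": the same for the moment, N m; "grip_width": finger opening in m; "gripper_force": force on a finger pad.
Only numpy, scipy, OpenCV 4.12 (cv2) and the standard library are available. Lean on these libraries where they do the work, as an engineer would, in place of code of your own. Each camera call takes 0.05 s, during which the arm holds its last target. There are 200 camera calls.

TASK

Unscrew the black knurled nut that holds the blades of the fruit pulper - it has a left-hand thread, so it loosens clockwise - turning by feel until it comes free, never forcing it or pulling at it while the thread still holds. Lift it off and stand it, head up, over the bare post of the drying rack, set down gently rather than dropped. Leave the jars, bowl, spatula and seal ring where they are.

Things in the scene. Friction and masses are not known exactly. Their poses are not given: they have to be found in the camera images.
- nut_head (a point): cap nut on the fruit pulper: solid black knurled round head, diameter 50, 22 mm tall, above a hollow steel skirt, diameter 48, 22 mm tall (44 in all, about 160 g). Point on its axis at half height of the head, 11 mm below the top, 33 mm above the skirt's rim; z out of the top. Grip the head at any yaw, fingers down. Left-hand thread: loosens clockwise seen from above, rising 3 mm per radian
- spindle_top (a point): centre of the top of the pulper's fixed upright spindle, hidden inside the nut, 133 mm above the table; z up. The nut's head centre lies some 17 mm above it while the nut is on. The spindle's thread is 36 mm wide (skirt bore 40 mm); the nut is clear of it once raised 25 mm
- nut_seat (a point): point on the spindle's axis 114 mm above the table, z up, where sprung blades push the nut up with about 8 N over 6 mm (drag to 0.3 Nm in turning). Two lugs in the nut sit under the thread. It comes free after 0.3 to 1.8 rad clockwise (it stays put if regripped); how far is only felt: engaged, a gentle pull up stops hard within 5 mm; free, it lifts off. About 0.4 rad past free the lugs hit a hard stop
- pulper: fruit pulper standing fixed on the table: white housing 230 (x) x 210 (y) x 90 mm tall, a shallow steel bowl on top, rim diameter 192 mm at 108 mm height, two flat blades in it reaching 70 mm from the spindle, below the nut. Origin at the centre of its underside on the table, under the spindle's axis; x points from its control side (knob and switch at -x) to its spout
- rack: fixed grey drying rack: plate 110 (x) x 230 (y) mm, upper face 18 mm above the table, with two upright steel stub posts 120 mm apart along y, each 16 mm in diameter, 19 mm tall with a tapered tip. The post at y = +60 mm carries the rubber seal ring, the one at y = -60 mm is bare. Origin under the plate's centre at table height
- free_post (a point): foot of the bare post on the drying rack: on its axis, at the plate's upper face. A nut standing over it has its head centre 33 mm above this point; the hole between the nut's lugs is 24 mm wide, so there are 4 mm of play all round
- jar_a: bystander: square glass jam jar with a round gold lid, 56 x 56 mm, 78 mm tall; origin at the centre of its underside, z up
- jar_b: bystander: square glass jam jar with a round gold lid, 56 x 56 mm, 78 mm tall; origin at the centre of its underside, z up
- jar_c: bystander: square glass jam jar with a round gold lid, 56 x 56 mm, 78 mm tall; origin at the centre of its underside, z up
- jar_d: bystander: square glass jam jar with a round gold lid, 56 x 56 mm, 78 mm tall; origin at the centre of its underside, z up
- steel_bowl: bystander: small steel bowl, 110 mm wide, 50 mm tall; origin under its centre
- spatula: bystander: spatula 260 mm long lying on the table; origin at its underside
- seal_ring: bystander: flat black rubber ring, 54 mm outside, 10 mm thick, lying over the other post of the rack; origin at the centre of its underside
Mind the look-alikes: they are no part of the job. Of the things like the part that bears nut_head, leave any that is purple; of the rest the smaller one is meant.

How it is judged:
By the outcome, as a careful person would: the job done as asked, in the order asked, and still so for the second after the job is handed in, with the robot touching nothing.
It also fails if it takes over 69 s, if anything falls off the work surface, if the arm or the gripper's body presses on something with over 40 N, if the wrist force passes 120 N, or if a joint passes its speed limit or range.

## Working session

There is one attempt and no reset: what is moved stays moved. The work goes in short steps, Python scripts to look and compute and a tool call to move; the robot and the scene stay as the last step left them, time stands still between calls to the robot, and variables do not carry over. Pictures are saved under pics/ and viewed, at most 10 in all, crops included, and the job is handed in when it is done.

Besides the shell and the picture viewer there is one more tool, called after ">>>" as name([rows], argument=value, ...), one row to a line, values as JSON. move_arm: Moves the arm, as the interface text tells. Its arguments: {"type":"object","properties":{"plan":{"type":"array"}},"required":["plan"]}

```bash
mkdir -p pics; python3 - <<'E'
from plant import manip,cams
import cv2,numpy as np
s=manip.get_state();print({k:np.round(v,3).tolist() for k,v in s.items()})
for n in("side","top"):
    im=cams.get_image(n);cv2.imwrite(f"pics/{n}0.png",im[:,:,::-1]);i=cams.camera_info(n);print(n,{k:np.round(v,4).tolist() for k,v in i.items()})
print(cams.camera_info("wrist"))
E
```

```text
{'clock': 0.0, 'joint_pos': [-0.824, 0.359, 0.011, -0.0, -1.224, -0.288], 'qvel': [-0.001, -0.001, 0.001, -0.002, 0.001, 0.002], 'joint_torque': [-0.001, -58.331, 29.343, 6.937, -0.006, -0.0], 'tcp_pos': [0.299, -0.605, 0.241], 'tcp_rot': [-0.227, 0.974, 0.001, -0.0], 'contact_force': [-0.735, 0.203, -0.123], 'ft_torque': [-0.041, -0.031, 0.0], 'gripper_force': 0.0, 'grip_width': 0.086}
side {'vertical_fov': 52.1666, 'cx': 314.9152, 'cy': 233.3841, 'T': [[-0.882, -0.3286, 0.3379, 0.0868], [-0.471, 0.587, -0.6584, 0.8846], [0.018, -0.7399, -0.6725, 0.9964], [0.0, 0.0, 0.0, 1.0]]}
top {'vertical_fov': 52.6834, 'cx': 317.42, 'cy': 239.76, 'T': [[-0.028, -0.993, 0.1148, 0.4151], [-0.9995, 0.0291, 0.0077, 0.0077], [-0.011, -0.1145, -0.9934, 1.1459], [0.0, 0.0, 0.0, 1.0]]}
{'vertical_fov': 65.70646984690485, 'cx': 324.48248256568786, 'cy': 238.20445557281536, 'T_tool_cam': array([[ 4.08346603e-04, -9.51628775e-01, -3.07249911e-01,
         7.84589472e-02],
       [ 9.99999829e-01,  2.59620138e-04,  5.24929489e-04,
         2.48672079e-04],
       [-4.19769743e-04, -3.07250072e-01,  9.51628718e-01,
        -1.30747036e-01],
       [ 0.00000000e+00,  0.00000000e+00,  0.00000000e+00,
         1.00000000e+00]])}
```

View pics/top0.png

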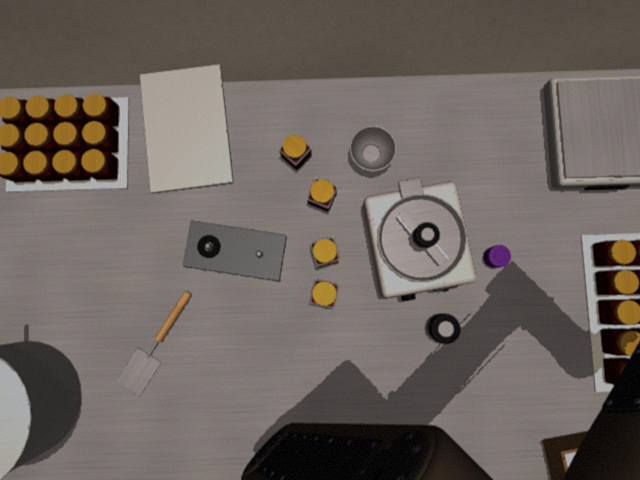

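View pics/side0.png

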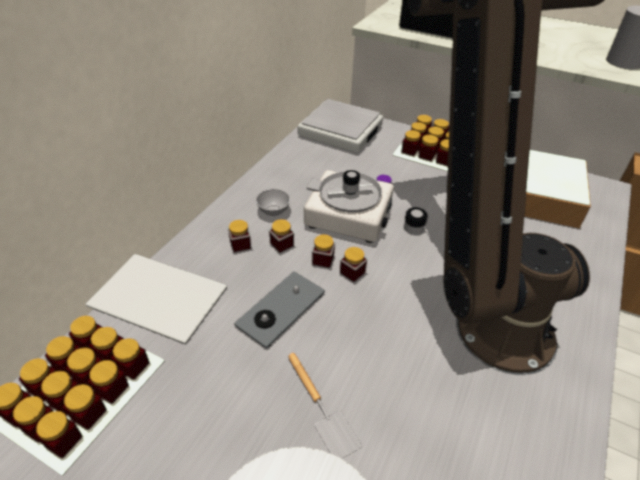

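The top picture shows three candidates: a black nut on the pulper at about (427,235), a larger black one on the table at (444,328), and a purple one at (498,257). The nut on the pulper fits: it's the smaller black one and sits on the spindle. The bare post is near (260,254) and the ring post near (208,246). I'll measure and enlarge to confirm.

```bash
cat > h.py <<'E'
import numpy as np,cv2
from plant import manip,cams
from scipy.spatial.transform import Rotation as R
def ray(n,u,v,st=None):
    i=cams.camera_info(n);f=240/np.tan(np.radians(i["vertical_fov"]/2))
    x,y=u-i["cx"],v-i["cy"]
    if n!="wrist": d=np.array([x/f,y/f,1]);T=i["T"]
    else:
        r=np.hypot(x,y);a=r/f;d=np.array([np.sin(a)*x/r,np.sin(a)*y/r,np.cos(a)])
        M=np.eye(4);M[:3,:3]=R.from_quat(st["tcp_rot"]).as_matrix();M[:3,3]=st["tcp_pos"];T=M@i["T_tool_cam"]
    T=np.array(T);return T[:3,3],T[:3,:3]@(d/np.linalg.norm(d))
def onz(n,u,v,z,st=None):
    o,d=ray(n,u,v,st);return o+d*(z-o[2])/d[2]
def blobs(im,roi,lo,hi,minA=15):
    x0,y0,x1,y1=roi;c=im[y0:y1,x0:x1].max(2);m=((c>=lo)&(c<=hi)).astype(np.uint8)
    n,l,s,ce=cv2.connectedComponentsWithStats(m)
    return [(s[k][:5]+[x0,y0,0,0,0],np.round(ce[k]+[x0,y0],1)) for k in range(1,n) if s[k][4]>=minA]
E
python3 - <<'E'
from h import *
t=cv2.imread("pics/top0.png");s=cv2.imread("pics/side0.png")
for nm,roi in(("nut",(405,215,450,255)),("table",(420,308,468,350)),("rack ring",(190,230,228,262))):
    print(nm,[(b[0].tolist(),b[1].tolist()) for b in blobs(t,roi,0,45)])
print("nut side",[(b[0].tolist(),b[1].tolist()) for b in blobs(s,(335,165,368,200),0,60)])
for u,v,z in((427,235,.161),(444,328,.04),(260,254,.037),(208,246,.037)):print(onz("top",u,v,z).round(4))
for u,v,z in((351,174,.161),(296,289,.037)):print(onz("side",u,v,z).round(4))
a=cv2.resize(t[205:350,370:520],None,fx=4,fy=4,interpolation=cv2.INTER_CUBIC)[:590]
cv2.imwrite("pics/crop1.png",cv2.convertScaleAbs(a,alpha=1.6))
E
```

```text
nut [([412, 223, 27, 25, 347], [424.6, 235.7])]
table [([427, 314, 34, 30, 568], [442.3, 328.1])]
rack ring [([197, 235, 24, 23, 351], [208.5, 246.1])]
nut side [([344, 172, 16, 14, 139], [350.8, 179.7])]
[ 0.5321 -0.2086  0.161 ]
[ 0.3354 -0.2619  0.04  ]
[0.5142 0.1492 0.037 ]
[0.5361 0.2689 0.037 ]
[ 0.5362 -0.2132  0.161 ]
[0.5109 0.1576 0.037 ]
```

View pics/crop1.png

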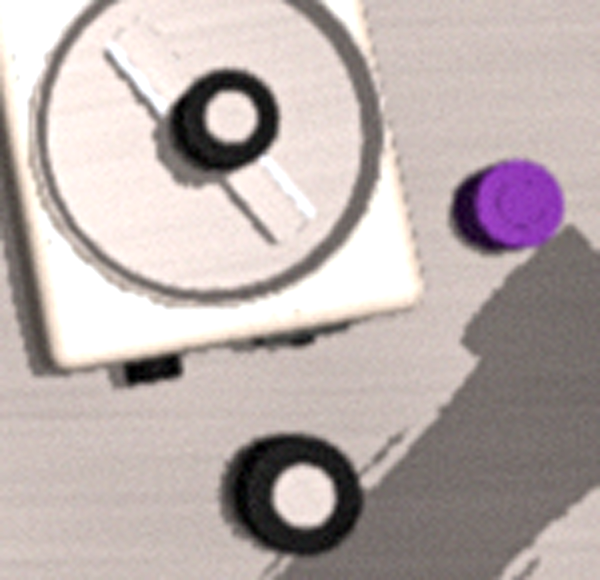

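Confirmed: the nut on the pulper has its top disc at about (427,234). It isn't purple and is smaller than the table one (27 px against 34 px, although it's nearer the camera). Its position is about (0.533,-0.210). The posts measure 122 mm apart against the 120 mm stated. Going above the nut.

>>> move_arm([
  [[-3.85,2.51,0],0,8.5],
  [[-3.85,2.51,0],0,8.5],
  [[-3.85,2.51,0],0,8.5],
  [[-3.85,2.51,0],0,8.5],
  [[-3.85,2.51,0],0,8.5],
  [[-3.85,2.51,0],0,8.5],
  [[-3.85,2.51,0],0,8.5],
  [[-3.85,2.51,0],0,8.5],
  [[-3.85,2.51,0],0,8.5],
  [[-3.85,2.51,0],0,8.5],
  [[0,0,0],0,8.5],
  [[0,0,0],0,8.5],
])

```text
clock: 1.6
tcp_pos: [0.5327, -0.2095, 0.2419]
tcp_rot: [-0.228, 0.974, 0.0, -0.0]
contact_force: [-1.1, 0.1, 0.0]
grip_width: 0.0851
gripper_force: 0.0
```

```bash
python3 - <<'E'
from h import *
s=manip.get_state();print(s["joint_pos"],s["tcp_pos"],s["tcp_rot"])
im=cams.get_image("wrist");cv2.imwrite("pics/w1.png",im[:,:,::-1])
E
```

```text
[-3.30787016e-02  1.91647361e-01 -2.19120734e-01 -8.93018716e-05
 -1.16087127e+00 -1.07822532e+00] [ 0.53267606 -0.20950195  0.2419484 ] [-2.27712991e-01  9.73728204e-01  1.49052806e-04 -3.96406646e-04]
```

View pics/w1.png

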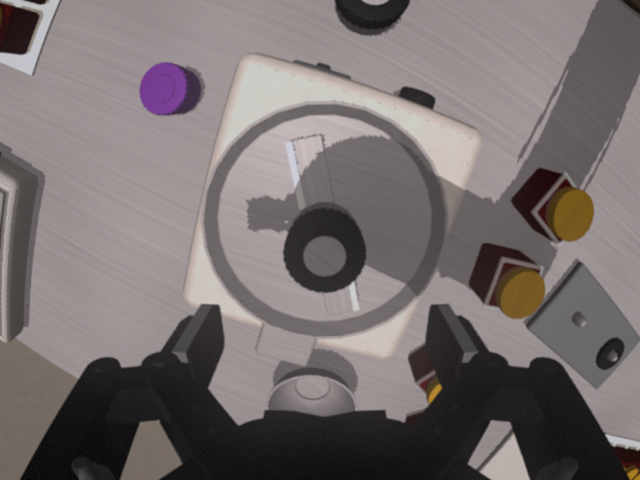

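The wrist view shows the nut's top disc at about (325,257), with clear space for the fingers around it.

```bash
python3 - <<'E'
from h import *
im=cv2.imread("pics/w1.png");s=manip.get_state()
g=im[235:280,300:350].max(2);m=((g>75)).astype(np.uint8)
n,l,st,c=cv2.connectedComponentsWithStats(m);k=l[22,25];print(st[k],c[k]+[300,235])
u,v=c[k]+[300,235];p=onz("wrist",u,v,.161,s);print(p)
M=R.from_quat(s["tcp_rot"]).as_matrix();print("tool shift cm",100*M.T@(p-s["tcp_pos"]))
E
```

```text
[   3    1   43   41 1354] [324.14771049 255.86410635]
[ 0.53344184 -0.2092754   0.161     ]
tool shift cm [-0.12194534  0.0167309   8.10514079]
```

>>> move_arm([
  [[-0.1,0,0],-0.15,8.5],
  [[0,0,1],-0.15,8.5],
  [[0,0,1],-0.15,8.5],
  [[0,0,1],-0.15,8.5],
  [[0,0,1],-0.15,8.5],
  [[0,0,1],-0.15,8.5],
  [[0,0,1],-0.15,8.5],
  [[0,0,1],-0.15,8.5],
  [[0,0,1],0,8.5],
  [[0,0,1],0,8.5],
  [[0,0,0.7],0,8.5],
  [[0,0,0],0,8.5],
])

```text
clock: 3.15
tcp_pos: [0.5335, -0.2092, 0.1447]
tcp_rot: [0.737, -0.676, -0.0, 0.0]
contact_force: [-0.8, 0.0, -0.3]
grip_width: 0.0849
gripper_force: 0.0
```

```bash
python3 - <<'E'
from h import *
s=manip.get_state();print(s["joint_pos"].round(3) if hasattr(s["joint_pos"],'round') else s["joint_pos"],s["contact_force"],s["ft_torque"])
E
```

```text
[-0.033  0.276 -0.347 -0.    -0.949  0.119] [-0.81248382  0.00521013 -0.28679008] [-0.05907985 -0.00070002  0.01685317]
```

>>> move_arm([
  [[0,0,0],0,3],
  [[0,0,0],0,3],
  [[0,0,0],0,3],
  [[0,0,0],0,3],
  [[0,0,0],0,3],
  [[0,0,0],0,3],
  [[0,0,0],0,3],
  [[0,0,0],0,3],
])

```text
clock: 4.15
tcp_pos: [0.534, -0.2092, 0.1459]
tcp_rot: [0.738, -0.675, 0.0, -0.0]
contact_force: [-1.8, 0.8, 5.2]
grip_width: 0.0481
gripper_force: 60.9
```

```bash
python3 - <<'E'
from h import *
s=manip.get_state();print(s["contact_force"],s["ft_torque"],s["gripper_force"],s["grip_width"])
E
```

```text
[-1.77681585  0.83823237  5.24664667] [ 0.3966797   0.6536589  -0.03035538] 60.907137393951416 0.048061403414848006
```

>>> move_arm([
  [[0,0,-0.1],0,3],
  [[0,0,0],0.05,3],
  [[0,0,-0.03],0.05,3],
  [[0,0,0],0.05,3],
  [[0,0,-0.03],0.05,3],
  [[0,0,0],0.05,3],
  [[0,0,-0.03],0.05,3],
  [[0,0,0],0,3],
  [[0,0,0],0,3],
])

```text
clock: 5.28
tcp_pos: [0.5341, -0.2092, 0.1472]
tcp_rot: [-0.629, 0.778, -0.0, 0.0]
contact_force: [2.4, -0.7, -0.2]
grip_width: 0.0485
gripper_force: 62.6
```

```bash
cat > st.py <<'E'
from h import *
s=manip.get_state();M=R.from_quat(s["tcp_rot"]).as_matrix();print("pos",np.round(s["tcp_pos"],4),"yaw",round(float(np.arctan2(M[1,0],M[0,0])),3),"j6",round(float(s["joint_pos"][5]),3),"F",np.round(s["contact_force"],1),"T",np.round(s["ft_torque"],2),s["clock"],round(float(s["grip_width"]),4))
E
python3 st.py
```

```text
pos [ 0.5341 -0.2092  0.1472] yaw -1.782 j6 -0.179 F [ 2.4 -0.7 -0.2] T [-0.25 -0.55 -0.01] 5.275 0.0485
```

>>> move_arm([
  [[0,0,-0.1],0,3],
  [[0,0,-0.1],0,3],
  [[0,0,-0.1],0,3],
  [[0,0,-0.1],0,3],
  [[0,0,0],0,3],
])

```text
clock: 5.9
tcp_pos: [0.5336, -0.2088, 0.1481]
tcp_rot: [-0.628, 0.778, 0.001, -0.0]
contact_force: [10.5, -5.5, -23.6]
grip_width: 0.0484
gripper_force: 66.3
```

```bash
python3 st.py
```

```text
pos [ 0.5336 -0.2088  0.1481] yaw -1.783 j6 -0.179 F [ 10.5  -5.5 -23.6] T [-1.98 -3.69 -0.06] 5.9 0.0484
```

>>> move_arm([
  [[0,0,0.4],0,3],
  [[0,0,0],0.05,3],
  [[0,0,-0.03],0.05,3],
  [[0,0,0],0.05,3],
  [[0,0,-0.03],0.05,3],
  [[0,0,0],0,3],
  [[0,0,-0.1],0,3],
  [[0,0,-0.1],0,3],
  [[0,0,0],0,3],
])

```text
clock: 7.02
tcp_pos: [0.5338, -0.2092, 0.1498]
tcp_rot: [-0.548, 0.837, 0.0, -0.0]
contact_force: [0.1, -0.1, -0.4]
grip_width: 0.0483
gripper_force: 68.6
```

```bash
python3 st.py
```

```text
pos [ 0.5338 -0.2092  0.1498] yaw -1.982 j6 -0.379 F [ 0.1 -0.1 -0.4] T [ 0.06 -0.02 -0.04] 7.025 0.0483
```

>>> move_arm([
  [[0,0,-0.1],0,3],
  [[0,0,-0.1],0,3],
  [[0,0,0],0,3],
])

```text
clock: 7.4
tcp_pos: [0.5339, -0.2092, 0.1519]
tcp_rot: [-0.548, 0.837, -0.0, 0.0]
contact_force: [0.7, 0.1, -1.8]
grip_width: 0.0486
gripper_force: 68.6
```

```bash
python3 st.py
```

```text
pos [ 0.5339 -0.2092  0.1519] yaw -1.983 j6 -0.38 F [ 0.7  0.1 -1.8] T [ 0.03  0.03 -0.04] 7.4 0.0486
```

>>> move_arm([
  [[0,0,-0.1],0,3],
  [[0,0,-0.1],0,3],
  [[0,0,-0.1],0,3],
  [[0,0,0],0,3],
])

```text
clock: 7.9
tcp_pos: [0.5339, -0.2092, 0.1549]
tcp_rot: [-0.548, 0.837, -0.0, 0.0]
contact_force: [0.0, 0.5, -1.2]
grip_width: 0.0483
gripper_force: 68.6
```

```bash
python3 st.py
```

```text
pos [ 0.5339 -0.2092  0.1549] yaw -1.983 j6 -0.38 F [ 0.   0.5 -1.2] T [0.07 0.02 0.04] 7.9 0.0483
```

Free (7 mm up with only about its own weight on the wrist). Lifting it straight off.

>>> move_arm([
  [[0,0,-0.4],0,3],
  [[0,0,-0.4],0,3],
  [[0,0,-0.4],0,3],
  [[0,0,-0.4],0,3],
  [[0,0,-0.4],0,3],
  [[0,0,-0.6],0,3],
  [[0,0,-1],0,3],
  [[0,0,-1],0,3],
  [[0,0,-1],0,3],
  [[0,0,0],0,3],
])

```text
clock: 9.15
tcp_pos: [0.5344, -0.2093, 0.212]
tcp_rot: [-0.548, 0.837, -0.001, 0.001]
contact_force: [-0.1, 0.1, -2.4]
grip_width: 0.0479
gripper_force: 68.6
```

```bash
python3 st.py; python3 - <<'E'
from h import *
im=cams.get_image("wrist");cv2.imwrite("pics/w2.png",im[:,:,::-1])
s=manip.get_state();M=R.from_quat(s["tcp_rot"]).as_matrix();print(M.round(3))
d=np.array([.514,.150,s["tcp_pos"][2]])-s["tcp_pos"];print(100*M.T@d)
E
```

```text
pos [ 0.5344 -0.2093  0.212 ] yaw -1.983 j6 -0.38 F [-0.1  0.1 -2.4] T [-0.02  0.04 -0.01] 9.15 0.0479
[[-0.4   -0.916  0.001]
 [-0.916  0.4    0.   ]
 [-0.    -0.001 -1.   ]]
[-3.21111802e+01  1.62143254e+01  4.75678408e-04]
```

View pics/w2.png

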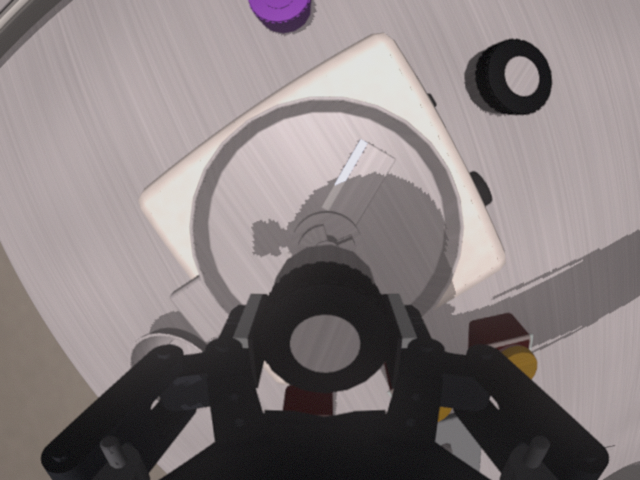

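The wrist view shows the nut upright in the jaws, disc at (325,343), and the spindle bare at (330,235). Moving over the bare post; from above it should be visible past the nut.

>>> move_arm([
  [[-1.6,0.8,0],0,3],
  [[-3.05,1.54,0],0,3],
  [[-3.05,1.54,0],0,3],
  [[-3.05,1.54,0],0,3],
  [[-3.05,1.54,0],0,3],
  [[-3.05,1.54,0],0,3],
  [[-3.05,1.54,0],0,3],
  [[-3.05,1.54,0],0,3],
  [[-3.05,1.54,0],0,3],
  [[-3.05,1.54,0],0,3],
  [[-3.05,1.54,0],0,3],
  [[0,0,0],0,3],
])

```text
clock: 10.7
tcp_pos: [0.5132, 0.1522, 0.2104]
tcp_rot: [-0.549, 0.836, 0.0, -0.0]
contact_force: [-0.4, -0.1, -1.5]
grip_width: 0.0478
gripper_force: 68.6
```

```bash
python3 st.py; python3 - <<'E'
from h import *
im=cams.get_image("wrist");cv2.imwrite("pics/w3.png",im[:,:,::-1])
s=manip.get_state();
a=cams.get_image("top");cv2.imwrite("pics/top3.png",a[:,:,::-1])
E
```

```text
pos [0.5132 0.1522 0.2104] yaw -1.98 j6 -1.064 F [-0.4 -0.1 -1.5] T [-0.01  0.01  0.02] 10.7 0.0478
```

View pics/w3.png

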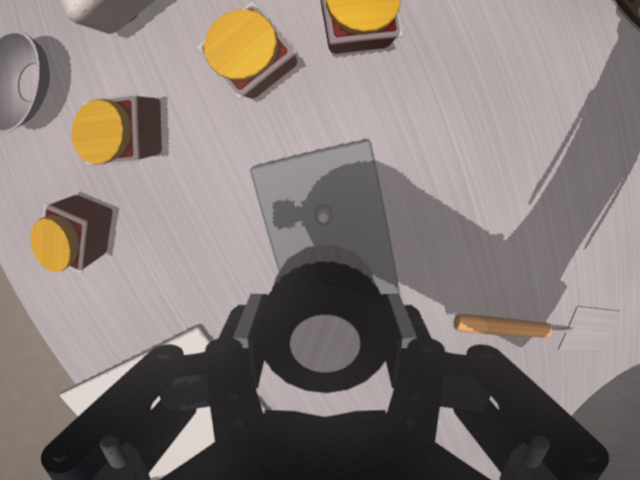

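The post's tip shows at about (323,214), clear above the nut. The nut's disc is at (325,343).

```bash
python3 - <<'E'
from h import *
im=cv2.imread("pics/w3.png");s=manip.get_state();M=R.from_quat(s["tcp_rot"]).as_matrix()
g=im[195:235,300:345].max(2);print(g[4:34:2,8:38:2])
c=im[300:385,280:370].max(2);m=(c>65).astype(np.uint8);n,l,st,ce=cv2.connectedComponentsWithStats(m);k=l[43,45];print(st[k],ce[k]+[280,300])
n=onz("wrist",*(ce[k]+[280,300]),s["tcp_pos"][2]+.015,s);print("nut rel",100*M.T@(n-s["tcp_pos"]))
for z in(.037,.034):
    p=onz("wrist",323.5,214,z,s);print(p,100*M.T@(p-s["tcp_pos"]))
E
```

```text
[[ 94  95  95  93  94  93  94  93  94  94  95  94  92  94  92]
 [ 95  94  94  96  93  94  94  93  94  94  93  94  93  93  94]
 [ 95  92  94  93  93  92  92  92  91  92  93  94  92  92  94]
 [ 94  93  94  94  93  88  88  83  84  86  89  91  94  93  93]
 [ 95  92  93  95  85  84  87  88  88  88  85  88  93  92  93]
 [ 93  93  94  90  85  87  89  93  92  92  85  85  90  93  93]
 [ 93  94  91  90  86  92  96  97  98  97  93  87  89  91  91]
 [ 93  94  92  86  88  94 104 113 112 103  95  88  89  93  91]
 [ 94  93  91  86  89 101 120 124 122 118  99  90  88  89  93]
 [ 93  93  92  85  88 107 123 123 123 123 101  88  90  92  90]
 [ 91  93  92  89  86 101 121 123 122 118  93  86  88  91  90]
 [ 93  93  93  91  82  89 109 120 119 102  87  86  93  92  89]
 [ 94  90  93  91  90  84  82  87  87  83  87  90  89  91  91]
 [ 91  93  92  93  91  91  89  87  88  89  90  91  91  90  90]
 [ 91  92  91  91  92  91  91  91  91  91  92  91  89  91  90]]
[  10   14   70   59 3255] [324.59231951 343.17757296]
nut rel [ 1.47592558e-03  1.37339090e-02 -1.49999144e+00]
[0.51312565 0.14852358 0.037     ] [ 0.15377201 -0.07008557 17.33824972]
[0.51343229 0.14921376 0.034     ] [ 0.07801744 -0.07082118 17.63819066]
```

Refined tip centroid (323,217) gives (0.514,0.151), in agreement with the top view. Shift about (-0.1,-0.1) cm and descend.

>>> move_arm([
  [[-0.1,-0.1,0],0,3],
  [[0,0,2],0,3],
  [[0,0,2],0,3],
  [[0,0,2],0,3],
  [[0,0,2],0,3],
  [[0,0,2],0,3],
  [[0,0,2],0,3],
  [[0,0,1],0,3],
  [[0,0,0.7],0,3],
  [[0,0,0],0,3],
])

```text
clock: 12.05
tcp_pos: [0.5153, 0.1501, 0.0737]
tcp_rot: [-0.547, 0.837, -0.0, -0.0]
contact_force: [-0.2, -0.1, -0.6]
grip_width: 0.0485
gripper_force: 68.6
```

```bash
python3 st.py; python3 - <<'E'
from h import *
a=cv2.cvtColor(cams.get_image("wrist"),cv2.COLOR_RGB2BGR);b=cv2.cvtColor(cams.get_image("side"),cv2.COLOR_RGB2BGR)
b=cv2.resize(b[240:340,230:330],(480,480),interpolation=cv2.INTER_CUBIC)
a=cv2.resize(a[150:400,240:410],(320,480))
cv2.imwrite("pics/w4.png",np.hstack([a,b]))
E
```

```text
pos [0.5153 0.1501 0.0737] yaw -1.983 j6 -1.061 F [-0.2 -0.1 -0.6] T [-0.01  0.01 -0.03] 12.05 0.0485
```

View pics/w4.png

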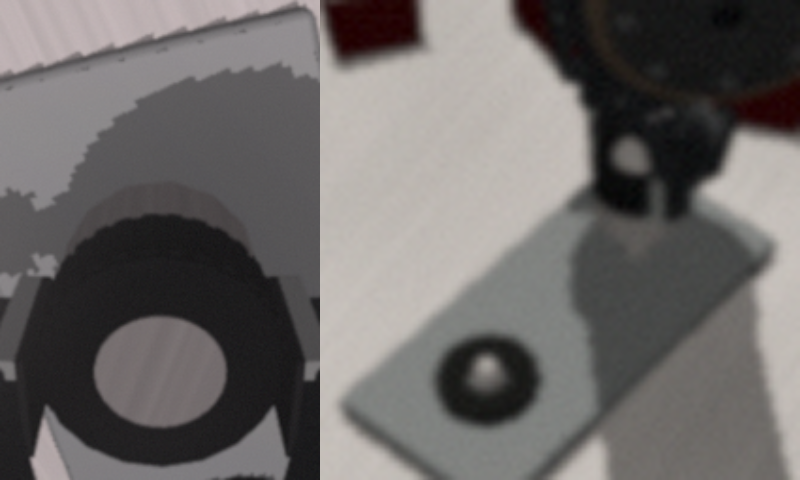

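The nut is upright above the bare post, in line with the rack axis. The ring is undisturbed on the other post. Lowering slowly by feel.

>>> move_arm([
  [[0,0,0.3],0,3],
  [[0,0,0.3],0,3],
  [[0,0,0.3],0,3],
  [[0,0,0.3],0,3],
  [[0,0,0.2],0,3],
  [[0,0,0.2],0,3],
  [[0,0,0],0,3],
])

```text
clock: 13.02
tcp_pos: [0.5152, 0.1503, 0.0576]
tcp_rot: [-0.548, 0.837, 0.0, -0.0]
contact_force: [0.6, 0.9, -1.0]
grip_width: 0.0486
gripper_force: 68.6
```

```bash
python3 st.py
```

```text
pos [0.5152 0.1503 0.0576] yaw -1.983 j6 -1.061 F [ 0.6  0.9 -1. ] T [0.02 0.02 0.03] 13.025 0.0486
```

>>> move_arm([
  [[0,0,0.2],0,3],
  [[0,0,0.2],0,3],
  [[0,0,0.2],0,3],
  [[0,0,0.1],0,3],
  [[0,0,0.1],0,3],
  [[0,0,0],0,3],
])

```text
clock: 13.78
tcp_pos: [0.5152, 0.1503, 0.0497]
tcp_rot: [-0.548, 0.837, -0.0, -0.0]
contact_force: [-1.0, -0.3, -1.7]
grip_width: 0.0482
gripper_force: 68.6
```

```bash
python3 st.py
```

```text
pos [0.5152 0.1503 0.0497] yaw -1.983 j6 -1.061 F [-1.  -0.3 -1.7] T [-0.03 -0.02  0.02] 13.775 0.0482
```

>>> move_arm([
  [[0,0,0.1],0,3],
  [[0,0,0.1],0,3],
  [[0,0,0],0,3],
])

```text
clock: 14.15
tcp_pos: [0.5152, 0.1503, 0.0477]
tcp_rot: [-0.548, 0.837, -0.0, -0.0]
contact_force: [-0.0, 0.3, -1.2]
grip_width: 0.0482
gripper_force: 68.6
```

```bash
python3 st.py
```

```text
pos [0.5152 0.1503 0.0477] yaw -1.983 j6 -1.061 F [-0.   0.3 -1.2] T [ 0.01 -0.03 -0.02] 14.15 0.0482
```

>>> move_arm([
  [[0,0,0.05],0,3],
  [[0,0,0.05],0,3],
  [[0,0,0],0,3],
])

```text
clock: 14.52
tcp_pos: [0.5152, 0.1503, 0.0468]
tcp_rot: [-0.548, 0.837, 0.0, -0.0]
contact_force: [-0.2, 0.2, -1.3]
grip_width: 0.0485
gripper_force: 68.6
```

```bash
python3 st.py
```

```text
pos [0.5152 0.1503 0.0468] yaw -1.983 j6 -1.061 F [-0.2  0.2 -1.3] T [ 0.06 -0.03 -0.04] 14.525 0.0485
```

>>> move_arm([
  [[0,0,0.05],0,3],
  [[0,0,0.05],0,3],
  [[0,0,0.05],0,3],
  [[0,0,0],0,3],
])

```text
clock: 15.02
tcp_pos: [0.5153, 0.1504, 0.0461]
tcp_rot: [-0.548, 0.837, -0.0, 0.0]
contact_force: [-3.6, -0.6, 8.7]
grip_width: 0.0481
gripper_force: 69.5
```

```bash
python3 st.py
```

```text
pos [0.5153 0.1504 0.0461] yaw -1.983 j6 -1.061 F [-3.6 -0.6  8.7] T [-0.09  1.27 -0.06] 15.025 0.0481
```

Touched down at the expected height (8.7 N). Ease off the press, open, and retreat.

>>> move_arm([
  [[0,0,-0.07],0,3],
  [[0,0,0],0,3],
  [[0,0,0],0,5],
  [[0,0,0],0,5.5],
  [[0,0,0],0,6.5],
  [[0,0,0],0,7.5],
  [[0,0,0],0,8.5],
  [[0,0,0],0,8.5],
  [[0,0,0],0,8.5],
  [[0,0,0],0,8.5],
  [[0,0,0],0,8.5],
])

```text
clock: 16.4
tcp_pos: [0.5152, 0.1503, 0.046]
tcp_rot: [-0.548, 0.837, 0.0, 0.0]
contact_force: [-0.2, 0.0, -0.6]
grip_width: 0.0849
gripper_force: 0.0
```

```bash
python3 st.py
```

```text
pos [0.5152 0.1503 0.046 ] yaw -1.983 j6 -1.061 F [-0.2  0.  -0.6] T [-0.01 -0.01 -0.  ] 16.4 0.0849
```

>>> move_arm([
  [[0,0,-0.7],0,8.5],
  [[0,0,-1.5],0,8.5],
  [[0,0,-2],0,8.5],
  [[0,0,-2],0,8.5],
  [[0,0,-2],0,8.5],
  [[0,0,-2],0,8.5],
  [[0,0,-2],0,8.5],
  [[0,0,-2],0,8.5],
  [[0,0,-2],0,8.5],
  [[0,0,0],0,8.5],
  [[0,0,0],0,8.5],
])

```text
clock: 17.77
tcp_pos: [0.5149, 0.1502, 0.2082]
tcp_rot: [-0.547, 0.837, 0.0, 0.0]
contact_force: [-0.1, -0.1, -0.3]
grip_width: 0.0852
gripper_force: 0.0
```

```bash
python3 - <<'E'
from h import *
s=manip.get_state()
a=cv2.cvtColor(cams.get_image("wrist"),cv2.COLOR_RGB2BGR);b=cv2.cvtColor(cams.get_image("side"),cv2.COLOR_RGB2BGR)
cv2.imwrite("pics/w5.png",np.hstack([cv2.resize(a[80:380,160:460],(400,400)),cv2.resize(b[160:360,200:400],(400,400),interpolation=cv2.INTER_CUBIC)]))
E
```

```text
(no output)
```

View pics/w5.png

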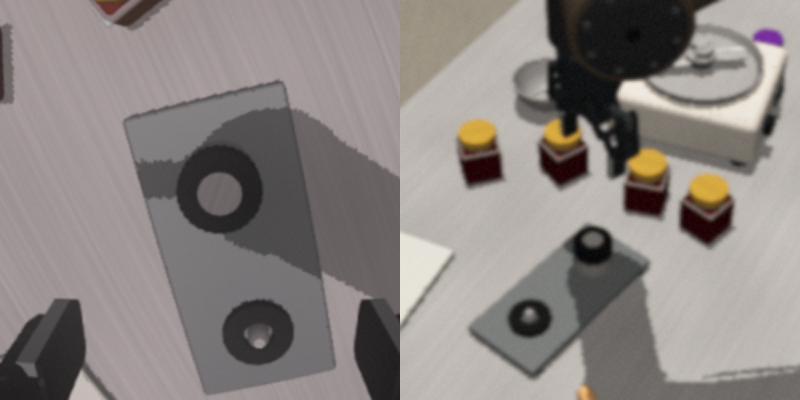

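The nut stands head up over the bare post (disc at (220,195) in the left crop). The seal ring is still on its post and the jars and bowl are in place; the spindle is bare. Handing in.

```bash
python3 -c "from plant import hand_in;print(hand_in())"
```

```text
the job is handed in; nothing more can be done
None
```

The nut came free about 0.5 rad clockwise and now stands head up over the rack's bare post, set down gently; the jars, bowl and seal ring stand undisturbed in the last view, the arm never went near the spatula, and the job is handed in.

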